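# Load and start the solid-state drive test fixture

## Robot

A 6-joint arm with a two-finger parallel gripper is mounted at the origin on the work surface. World frame = base frame: x ahead of the robot, y to its left, z up, the work surface at z = 0. Lengths are in m, angles in rad, forces in N, time in s.
With the tool pointing down it reaches from about 0.25 to 0.725 m from the base axis. Payload 9.7 kg.
Tool frame: the origin (TCP) lies at the very end of the fingers, on their centre line; the grasp point (between the pads) lies 19 mm behind it; z points along the fingers, y is the line along which they close (so a half turn about z gives the same grasp; the last joint's range is limited). The gripper opens to 85 mm and grips with 20 to 120 N. Pads are 22 mm wide; open, the fingers measure 114 mm over their backs; the gripper's body (76 mm by 85 mm) begins 54 mm behind the grasp point. The pads swing forward as they close: fully open they stand 13 mm farther back than shut.
Start: joints at [1.191, 0.087, 0.176, 1.66, 0, 1.571], TCP at [0.204, 0.511, 0.231] pointing down, gripper open.
Joint ranges: [-3.13, 3.13], [-0.85, 1.81], [-1.15, 1.24], [-2.2, 2.28], [-1.44, 1.52], [-3.14, 3.14]. Speed limits (rad/s): [2.22, 2.22, 2.57, 3.14, 3.14, 3.14].

## Interface

Orientations are given as a 3x3 rotation matrix whose columns are the frame's x, y, z axes.
In Python, from bench import ctrl, imaging, ticket gives the robot as it stands. Calls block until the motion is done:
- ctrl.move_pose(position, orientation): joint-space move of the TCP to a pose.
- ctrl.move_straight(position, orientation=None, feed=0.15, guard=None): straight line of the TCP; orientation=None keeps the orientation; feed is the mean speed in m/s. With guard (N) it stops when the force on the tool has changed by that much, and returns True; else False.
- ctrl.set_joints(angles): joint-space move.
- ctrl.release() and ctrl.gripper_close(): open the fingers fully, or close them until they stop; the grip force is fixed at half the most.
- ctrl.wait(seconds).
- ctrl.ik(position, orientation): joint angles nearest the present ones, or None.
- imaging.read_camera(name): name is "side" or "top"; returns a dict with "color" (420x560x3 uint8, red, green, blue), "intrinsics" (3x3 intrinsics, pixels), "k1" (the pictures are not rectified: a ray, as slopes to the right and down, at radius r is drawn at 1 + k1 r^2 times it, then the intrinsics apply), "rvec" (rotation vector, rad) and "tvec" (3), from world to camera coordinates, as OpenCV has them. Camera axes: x right, y down, z forward; pixel columns grow to the right and rows downward; lengths in m; the calibration is good to about 2 mm. A picture is of the moment at which its call begins. There is no depth.
A pose or a line that the arm cannot do raises ctrl.MotionError and nothing moves.
- ticket.hand_in(): hands the job in; it is judged then, once.
Readings, each from a call of its own:
- ctrl.get_t(): time.
- ctrl.get_qpos(): joint angles.
- ctrl.get_dq(): joint speeds.
- ctrl.get_joint_torque(): joint torques, N m.
- ctrl.get_ee_pos(): TCP position.
- ctrl.get_tcp_rot(): TCP orientation.
- ctrl.get_force(): force on the tool from outside, world axes, zero at the start.
- ctrl.get_wrist_torque(): the same for the moment, N m.
- ctrl.get_gripper_width(): opening from 0.0 (shut) to 1.0 (fully open).
- ctrl.get_gripper_force(): force on a finger pad.
Only numpy, scipy, OpenCV 4.12 (cv2) and the standard library are available. Lean on these libraries where they do the work, as an engineer would, in place of code of your own. Each camera call takes 0.05 s, during which the arm holds its last target. There are 200 camera calls.

## Task

Swing the fixture's clamp lever fully open, lay every solid-state drive module on the bench flat into a pocket of the test fixture (one per pocket, any pocket), and lower the top plate level over both guide pins until it rests fully home on the rails. Then swing the clamp lever fully shut over the plate and, last, press the tester's start button all the way down and let go. Leave the screwdriver and the loose circuit board where they lie.

Things in the scene. Friction and masses are not known exactly. Their poses are not given: they have to be found in the camera images.
- fixture: drive test fixture, fixed to the bench: dark steel base 116 x 200 x 12 mm (x, y, z), origin under its centre, z up. Four pockets between low ribs (rib tops at z = 16 mm). Along each short end (y = +-68 to 92 mm) runs a steel rail 100 mm long, flat top at z = 25 mm, with a guide pin in its middle. The clamp bracket stands on the +x side, out to x = 102 mm, 60 mm wide (y).
- clamp (a joint): clamp lever, rad: 0 shut (handle upright, nose over the plate's edge, 1 mm above a seated plate), 1.25 fully open (handle laid back to the fixture's +x, nose up to 85 mm, clear of the plate). Hinge along fixture y, friction 0.1 N m, stays where left. Handle 12 mm wide (y), 10 thick, 82 long from the hinge, black grip on its last 34 mm; the 44 mm nose is at right angles to it, towards -x.
- clamp_hinge (a point): point on the clamp lever's hinge axis, at (80, 0, 38) mm in the fixture's frame; axes as the fixture's
- clamp_grip (a point): point on the centre line of the clamp lever's handle, 68 mm from the hinge and 14 mm short of the handle's end; its z points along the handle to the free end, its y is the hinge axis
- pin0 (a point): tip of the guide pin at (0, -80) mm in the fixture's frame; a pin is 10 mm in diameter, its tip at z = 49 mm, 24 mm above the rail, the last 7 mm tapering to 3.6 mm
- pin1 (a point): tip of the guide pin at (0, +80) mm in the fixture's frame, like the other
- plate: loose aluminium top plate, 100 x 190 x 8 mm (x, y, z), 0.35 to 0.6 kg, origin at the centre of its underside; two through holes 12.5 mm across at (0, +-80 mm) for the pins, either way round. Black block handle in the middle of its top: 40 mm long (x), 14 wide (y), top 46 mm above the underside. Starts flat on the bench; seated, its underside is 25 mm above the bench.
- start (a joint): push of the tester's start button, in m: 0 up, 0.006 fully down, which takes 5 N; it springs back
- start_top (a point): centre of the top face of the start button, round, 24 mm across, pressed straight down; it stands on top of the tester, a grey box 75 x 70 x 28 mm fixed to the bench with a small dark green display
- ssd0: a small solid-state drive module with a finned dark heat sink on a green board, 42 x 24 x 12 mm (x, y, z), about 35 g, origin at its centre; two to four such modules are present (absent ones have no pose). All are alike, and it may be loaded either way round or either face up.
- ssd1: a small solid-state drive module with a finned dark heat sink on a green board, 42 x 24 x 12 mm (x, y, z), about 35 g, origin at its centre; two to four such modules are present (absent ones have no pose). All are alike, and it may be loaded either way round or either face up.
- ssd2: a small solid-state drive module with a finned dark heat sink on a green board, 42 x 24 x 12 mm (x, y, z), about 35 g, origin at its centre; two to four such modules are present (absent ones have no pose). All are alike, and it may be loaded either way round or either face up.
- ssd3: a small solid-state drive module with a finned dark heat sink on a green board, 42 x 24 x 12 mm (x, y, z), about 35 g, origin at its centre; two to four such modules are present (absent ones have no pose). All are alike, and it may be loaded either way round or either face up.
- pocket0 (a point): centre of a pocket's floor in the fixture (z = 12 mm); the pocket is 48 mm long (fixture x) and 30 mm wide (fixture y) between 4 mm high ribs; a module lying in it stands 8 mm out of the ribs. Any module may lie in any pocket; the two pockets side by side in y are 54 mm apart, and so are those in x.
- pocket1 (a point): centre of a pocket's floor in the fixture (z = 12 mm); the pocket is 48 mm long (fixture x) and 30 mm wide (fixture y) between 4 mm high ribs; a module lying in it stands 8 mm out of the ribs. Any module may lie in any pocket; the two pockets side by side in y are 54 mm apart, and so are those in x.
- pocket2 (a point): centre of a pocket's floor in the fixture (z = 12 mm); the pocket is 48 mm long (fixture x) and 30 mm wide (fixture y) between 4 mm high ribs; a module lying in it stands 8 mm out of the ribs. Any module may lie in any pocket; the two pockets side by side in y are 54 mm apart, and so are those in x.
- pocket3 (a point): centre of a pocket's floor in the fixture (z = 12 mm); the pocket is 48 mm long (fixture x) and 30 mm wide (fixture y) between 4 mm high ribs; a module lying in it stands 8 mm out of the ribs. Any module may lie in any pocket; the two pockets side by side in y are 54 mm apart, and so are those in x.
- board: a loose green circuit board, 95 x 55 x 4 mm; a bystander, to be left alone
- driver: a screwdriver, 160 mm long, handle towards its -x; a bystander, to be left alone
Not all that is in view belongs to the job. Leave any pink look-alike of the ssd3 alone.

How it is judged:
On the way, in this order (a step that is already met when the one before it is completed fails the run):
1. the clamp lever is swung open (value of joint clamp above 1 rad), for 0.2 s.
2. every module lies in a pocket and the top plate rests home on the rails over both pins ((horizontal distance between ssd0 and pocket0 below 0.006 m or horizontal distance between ssd0 and pocket1 below 0.006 m or horizontal distance between ssd0 and pocket2 below 0.006 m or horizontal distance between ssd0 and pocket3 below 0.006 m) and z of ssd0 in the frame of fixture between 0.0155 and 0.0198 m and angle between the z axis of each of ssd0, ssd1, ssd2, ssd3 and the z axis of fixture, either way round below 0.06 rad and (horizontal distance between ssd1 and pocket0 below 0.006 m or horizontal distance between ssd1 and pocket1 below 0.006 m or horizontal distance between ssd1 and pocket2 below 0.006 m or horizontal distance between ssd1 and pocket3 below 0.006 m) and z of ssd1 in the frame of fixture between 0.0155 and 0.0198 m and (horizontal distance between ssd2 and pocket0 below 0.006 m or horizontal distance between ssd2 and pocket1 below 0.006 m or horizontal distance between ssd2 and pocket2 below 0.006 m or horizontal distance between ssd2 and pocket3 below 0.006 m) and z of ssd2 in the frame of fixture between 0.0155 and 0.0198 m and (horizontal distance between ssd3 and pocket0 below 0.006 m or horizontal distance between ssd3 and pocket1 below 0.006 m or horizontal distance between ssd3 and pocket2 below 0.006 m or horizontal distance between ssd3 and pocket3 below 0.006 m) and z of ssd3 in the frame of fixture between 0.0155 and 0.0198 m and horizontal distance between plate and fixture below 0.004 m and z of plate in the frame of fixture between 0.023 and 0.027 m and angle between plate's own z axis and vertical below 0.025 rad and angle between the y axis of plate and the y axis of fixture, either way round below 0.06 rad), for 0.2 s.
3. the clamp lever is swung shut over the seated plate (horizontal distance between plate and fixture below 0.004 m and z of plate in the frame of fixture between 0.023 and 0.027 m and angle between plate's own z axis and vertical below 0.025 rad and angle between the y axis of plate and the y axis of fixture, either way round below 0.06 rad and value of joint clamp below 0.1 rad), for 0.2 s.
4. with the lever shut over the plate, the start button is pressed down (all of step 3 and value of joint start above 0.004 m), for 0.05 s.
At the end, for the whole second after the job is handed in: Each module present lies flat on a pocket floor (within 6 mm of its centre); the plate rests on the rails over both pins (within 2 mm of home height, 4 mm of centre, level to 0.025 rad); the lever is shut (under 0.10 rad); the button was then pressed (over 4 mm) and is up again (all of step 3 and (horizontal distance between ssd0 and pocket0 below 0.006 m or horizontal distance between ssd0 and pocket1 below 0.006 m or horizontal distance between ssd0 and pocket2 below 0.006 m or horizontal distance between ssd0 and pocket3 below 0.006 m) and z of ssd0 in the frame of fixture between 0.0155 and 0.0198 m and angle between the z axis of each of ssd0, ssd1, ssd2, ssd3 and the z axis of fixture, either way round below 0.06 rad and (horizontal distance between ssd1 and pocket0 below 0.006 m or horizontal distance between ssd1 and pocket1 below 0.006 m or horizontal distance between ssd1 and pocket2 below 0.006 m or horizontal distance between ssd1 and pocket3 below 0.006 m) and z of ssd1 in the frame of fixture between 0.0155 and 0.0198 m and (horizontal distance between ssd2 and pocket0 below 0.006 m or horizontal distance between ssd2 and pocket1 below 0.006 m or horizontal distance between ssd2 and pocket2 below 0.006 m or horizontal distance between ssd2 and pocket3 below 0.006 m) and z of ssd2 in the frame of fixture between 0.0155 and 0.0198 m and (horizontal distance between ssd3 and pocket0 below 0.006 m or horizontal distance between ssd3 and pocket1 below 0.006 m or horizontal distance between ssd3 and pocket2 below 0.006 m or horizontal distance between ssd3 and pocket3 below 0.006 m) and z of ssd3 in the frame of fixture between 0.0155 and 0.0198 m and value of joint start below 0.002 m and linear speed of plate below 0.02 m/s); the robot touches nothing.
It fails at once if the screwdriver or the circuit board is pushed more than 40 mm from its place (distance of any of board, driver from where it was at the start of the episode above 0.04 m).
Of ssd0, ssd1, ssd2, ssd3 only 2 to 4 are there at a start; the rules pass over those that are not, and their reading is None.
At some moment in a run one of ssd0, ssd1, ssd2, ssd3 may be knocked a few centimetres aside while the robot is not near it.
Once in a run the grip may slacken for a moment while it holds something.
It also fails if it takes over 210 s, if anything falls off the work surface, if the arm or the gripper's body presses on something with over 40 N, if the wrist force passes 120 N, or if a joint passes its speed limit or range.

## Working session

There is one attempt and no reset: what is moved stays moved. The work goes in short steps, each a Python script; the robot and the scene stay as the last script left them, time stands still between calls to the robot, and variables do not carry over. Pictures are saved under pics/ and viewed, at most 15 in all, crops included, and the job is handed in when it is done.

```bash
mkdir -p pics; cat > h.py <<'E'
import numpy as np, cv2
from bench import ctrl, imaging, ticket
def cam(n):
    return imaging.read_camera(n)
def save(c,name,box=None,s=1):
    im=c["color"][:,:,::-1]
    if box: im=im[box[1]:box[3],box[0]:box[2]]
    cv2.imwrite("pics/"+name,cv2.resize(im,None,fx=s,fy=s,interpolation=cv2.INTER_CUBIC))
def dist(c): return np.array([c["k1"],0,0,0,0.])
def ray(c,uv):
    K=np.array(c["intrinsics"]);R=cv2.Rodrigues(np.array(c["rvec"]))[0]
    p=cv2.undistortPoints(np.array([[uv]],float),K,dist(c))[0,0]
    return -R.T@np.array(c["tvec"]).ravel(), R.T@np.array([p[0],p[1],1])
def onz(c,uv,z):
    o,d=ray(c,uv); return o+d*(z-o[2])/d[2]
def proj(c,P):
    return cv2.projectPoints(np.array(P,float).reshape(-1,1,3),np.array(c["rvec"],float),np.array(c["tvec"],float),np.array(c["intrinsics"]),dist(c))[0].reshape(-1,2)
def down(a):  # tool down, finger closing line (y) at world angle a
    y=np.array([np.cos(a),np.sin(a),0]);z=np.array([0,0,-1.])
    return np.column_stack([np.cross(y,z),y,z])
E
python3 - <<'E'
from h import *
for n in("top","side"):
    c=cam(n); save(c,n+"0.png",s=1.42); o,d=ray(c,(280,210)); print(n,o,d,c["k1"],c["intrinsics"][0])
print(ctrl.get_t(),ctrl.get_tcp_rot())
E
```

```text
top [0.31433497 0.01590423 1.17446703] [ 0.19992163 -0.03002082 -0.97949863] 0.03314650510881622 [438.24199251   0.         274.16139723]
side [ 0.3068475  -0.91677172  0.64234675] [ 0.2282621   0.83015062 -0.50872544] -0.11170442447414719 [462.39683846   0.         282.02637442]
0.1 [[-9.28727620e-01  3.70762481e-01 -4.35765234e-04]
 [ 3.70762737e-01  9.28726922e-01 -1.13909423e-03]
 [-1.76264999e-05 -1.21947379e-03 -9.99999256e-01]]
```

View pics/top0.png

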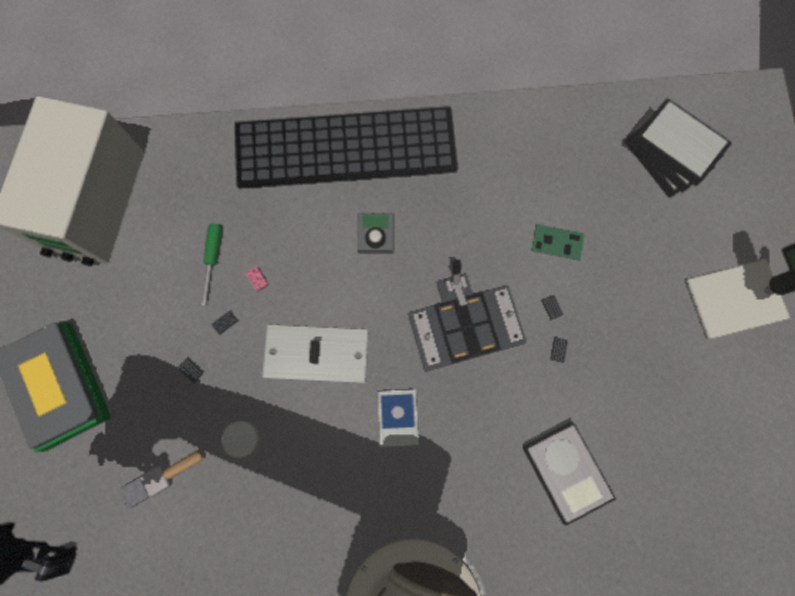

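View pics/side0.png

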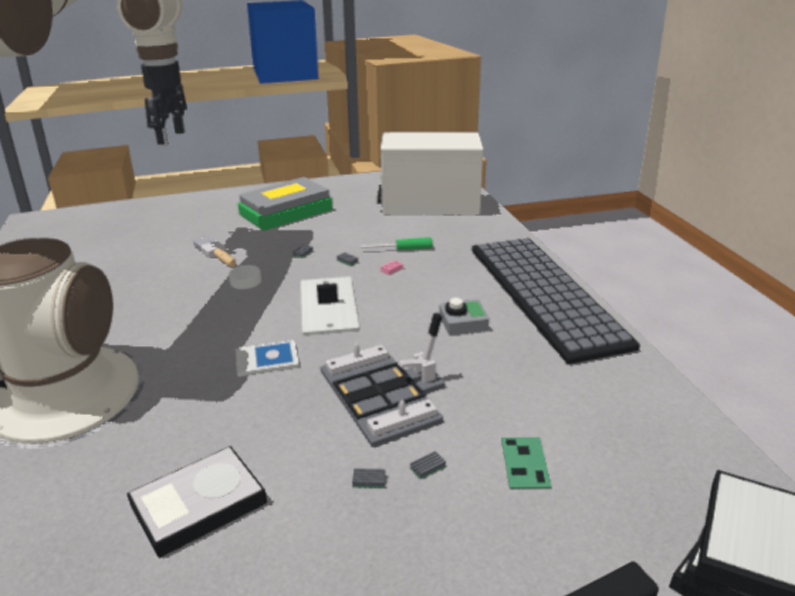

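The top picture (scaled 1.42) shows these items:
- Four dark finned modules at about (225,322), (190,369), (552,307) and (559,349). They match the description.
- A pink look-alike at (257,278), to be left alone. The white/blue drive (398,412) and the hard disk (570,475) are too big to be modules.
- Plate (315,353), fixture (466,328), lever (457,275), button (375,237).

Next I'll confirm with enlarged crops and measure.

```bash
python3 - <<'E'
from h import *
c=cam("top"); np.save("c0.npy",c,allow_pickle=True)
im=c["color"][:,:,::-1]
A=cv2.resize(im[170:270,280:420],None,fx=5.6,fy=5.6,interpolation=cv2.INTER_CUBIC)[:,:784]
cv2.imwrite("pics/fix.png",A)
B=cv2.resize(im[180:280,125:265],None,fx=5.6,fy=5.6,interpolation=cv2.INTER_CUBIC)
cv2.imwrite("pics/left.png",B)
hsv=cv2.cvtColor(im,cv2.COLOR_BGR2HSV)
g=cv2.cvtColor(im,cv2.COLOR_BGR2GRAY)
for name,m,z,lo,hi in(("dark",(g<62),.010,60,400),("pale",(g>150),.008,150,5000)):
    m=m.astype(np.uint8); m[:140]=0;m[300:]=0
    cs,_=cv2.findContours(m,cv2.RETR_EXTERNAL,cv2.CHAIN_APPROX_NONE)
    for k in cs:
        if not lo<cv2.contourArea(k)<hi: continue
        b=cv2.boxPoints(cv2.minAreaRect(k)); P=np.array([onz(c,p,z)[:2] for p in b])
        e1,e2=P[1]-P[0],P[2]-P[1]
        L=e1 if np.hypot(*e1)>np.hypot(*e2) else e2
        print(name,b.mean(0).round(1),"xy",P.mean(0).round(4),"size",np.hypot(*e1).round(4),np.hypot(*e2).round(4),"ang",np.degrees(np.arctan2(L[1],L[0])).round(1))
E
```

```text
dark [ 41.8 179.2] xy [0.6915 0.6207] size 0.0157 0.074 ang -107.1
dark [550. 189.] xy [ 0.5498 -0.7527] size 0.0479 0.0957 ang 167.6
dark [263.5 167. ] xy [0.6771 0.0153] size 0.0361 0.0404 ang 175.4
pale [ 29.  270.3] xy [0.4472 0.6473] size 0.0518 0.1048 ang -156.9
pale [221.6 248.8] xy [0.4607 0.1442] size 0.0988 0.1931 ang -97.7
pale [519.9 210. ] xy [ 0.4996 -0.6627] size 0.1708 0.1184 ang -80.2
pale [ 26.5 153. ] xy [0.7713 0.6649] size 0.1444 0.076 ang -94.4
```

View pics/fix.png

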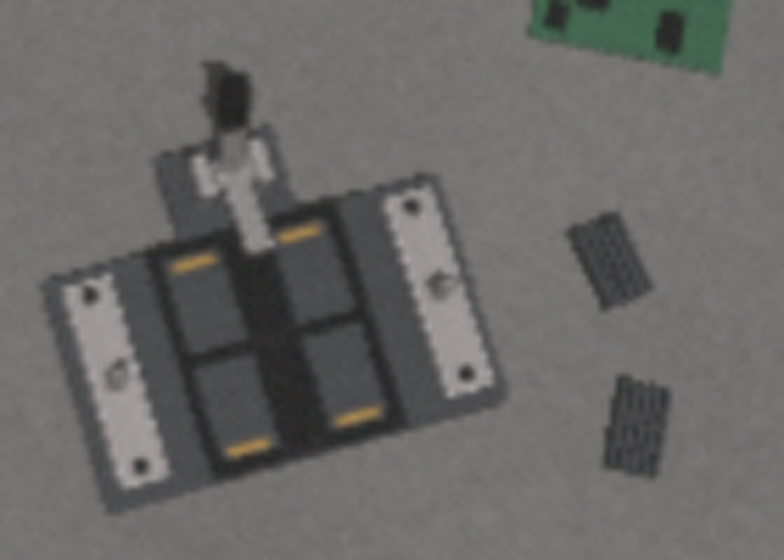

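View pics/left.png

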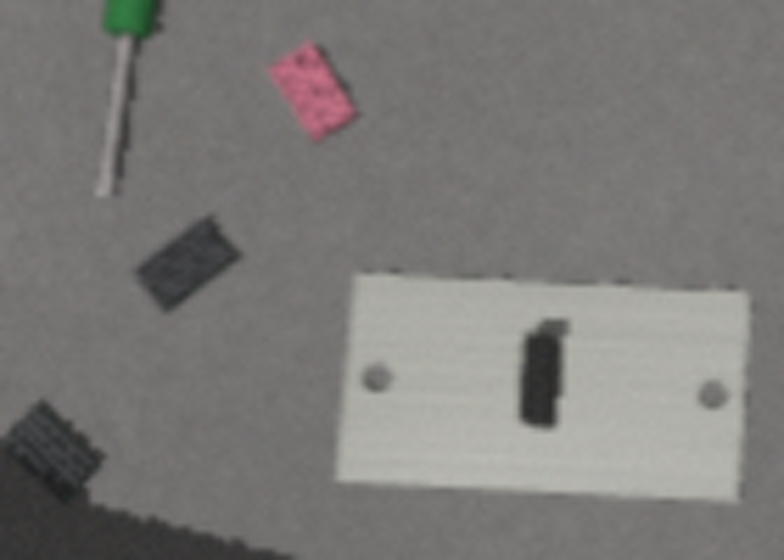

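The crops confirm the four finned dark modules. In fix.png (5.6x, origin 280,170) two sit at (610,260) and (637,426). In left.png (origin 125,180) two sit at (188,263) and (53,450). The pink one at (312,90) is the look-alike. The fixture's rail corners, pins (440,283)/(117,375) and plate holes (376,378)/(713,395) are all clear, so I'll compute poses and check them in the side view.

```bash
cat > meas.py <<'E'
from h import *
c=np.load("c0.npy",allow_pickle=True).item()
F=lambda p:(np.array(p)+.5)/5.6-.5+[280,170]
L=lambda p:(np.array(p)+.5)/5.6-.5+[125,180]
px=[(62,290),(112,275),(170,475),(120,490),(383,198),(430,183),(493,382),(447,398)]
m=np.array([(50,92),(50,68),(-50,68),(-50,92),(50,-68),(50,-92),(-50,-92),(-50,-68)])/1000
W=np.array([onz(c,F(p),.025)[:2] for p in px])
mc,wc=m.mean(0),W.mean(0); H=(m-mc).T@(W-wc)
a=np.arctan2(H[0,1]-H[1,0],H[0,0]+H[1,1]); R=np.array([[np.cos(a),-np.sin(a)],[np.sin(a),np.cos(a)]])
t=wc-R@mc; print("fix",t,a,"res",(np.linalg.norm((m@R.T+t)-W,axis=1)*1e3).round(1))
h=np.array([onz(c,L(p),.008)[:2] for p in((376,378),(713,395))])
d=h[0]-h[1];print("plate",h.mean(0),np.hypot(*d),np.arctan2(d[1],d[0])-np.pi/2)
mods=[(L,[(212,215),(242,255),(168,311),(136,272)]),(L,[(42,400),(103,458),(68,502),(5,440)]),(F,[(570,232),(617,212),(652,288),(606,310)]),(F,[(620,375),(670,388),(655,478),(604,467)])]
out=[]
for f,q in mods:
    P=np.array([onz(c,f(p),.010)[:2] for p in q]);e=[P[1]-P[0]+P[2]-P[3],P[2]-P[1]+P[3]-P[0]]
    e=[v/2 for v in e]; n=[np.hypot(*v) for v in e]; l=e[int(np.argmax(n))]
    out.append((*P.mean(0),np.arctan2(l[1],l[0]))); print("mod",np.round(out[-1],4),np.round(n,4))
np.savez("m.npz",t=t,a=a,plate=[*h.mean(0),np.arctan2(d[1],d[0])-np.pi/2],mods=out)
E
cat > s.py <<'E'
from meas import *
s=cam("side")
im=s["color"][:,:,::-1].copy()
o1,d1=ray(c,(375/1.42,237/1.42));o2,d2=ray(s,(456/1.42,301/1.42))
x=np.linalg.lstsq(np.column_stack([d1,-d2]),o2-o1,rcond=None)[0];b1,b2=o1+d1*x[0],o2+d2*x[1];print("button",b1,b2)
f=lambda x,y,z:[*(R@[x,y]+t),z]
pts=[f(0,.08,.049),f(0,-.08,.049),f(.08,0,.106),f(.08,0,.12),(b1+b2)/2]+[(o[0],o[1],.012) for o in out]
im=cv2.resize(im,None,fx=3,fy=3,interpolation=cv2.INTER_CUBIC)
for p in proj(s,pts): cv2.drawMarker(im,tuple(int(v) for v in (p+.5)*3-.5),(0,0,255),0,14,1)
cv2.imwrite("pics/chk.png",im[480:1060,560:1200])
E
python3 s.py
```

```text
fix [ 0.48568276 -0.14455303] 0.19406649475281945 res [1.3 1.3 0.7 0.7 0.6 0.7 1.6 0.4]
plate [0.46067402 0.14365115] 0.1605950179724322 -0.1342849853567869
mod [0.5338 0.3093 2.1626] [0.0249 0.0438]
mod [ 0.45    0.3747 -2.3923] [0.0419 0.025 ]
mod [ 0.511  -0.3107 -2.8482] [0.0251 0.0406]
mod [ 0.4302 -0.3118  2.8342] [0.0242 0.0444]
button [0.66547156 0.01377882 0.04747585] [0.6692573  0.01305728 0.04865673]
```

View pics/chk.png

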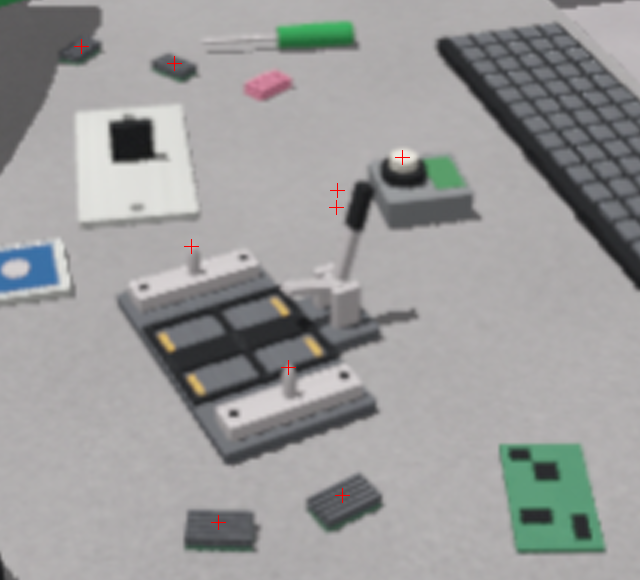

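The side check lands on both pin tips, the button and all four modules. The lever starts leaning about 0.2 rad open. I'll open it by pushing with the closed fingers.

```bash
cat >> h.py <<'E'
try:
    M=np.load("m.npz"); T,A=M["t"],float(M["a"])
except Exception: pass
def fx(x,y,z):
    return np.array([T[0]+np.cos(A)*x-np.sin(A)*y,T[1]+np.sin(A)*x+np.cos(A)*y,z])
def ori(p,a):  # grasp orientation with the closing line at a (mod pi) and least wrist turn
    q0=np.array(ctrl.get_qpos());best=None
    for k in(-1,0,1,2):
        O=down(a+k*np.pi);q=ctrl.ik(np.array(p),O)
        if q is not None:
            s=abs(np.array(q)[5]-0)*1+.3*np.abs(np.array(q)-q0).sum()
            if best is None or s<best[0]: best=(s,O)
    return best[1]
def fpt(p):
    d=np.array(p[:2])-T;return np.array([np.cos(A)*d[0]+np.sin(A)*d[1],-np.sin(A)*d[0]+np.cos(A)*d[1],p[2]])
E
cat > open.py <<'E'
from h import *
ctrl.gripper_close()
p=fx(.035,0,.25); O=ori(p,A+np.pi/2)
ctrl.move_pose(p,O); ctrl.move_straight(fx(.045,0,.095),O)
r=.058
for th in np.arange(.1,1.31,.15):
    x=.080+r*np.sin(th)-.005*np.cos(th)-.011; z=.038+r*np.cos(th)+.005*np.sin(th)
    g=ctrl.move_straight(fx(x,0,z),O,feed=.08,guard=25)
    print(round(th,2),g,fpt(ctrl.get_ee_pos()).round(4),np.round(ctrl.get_force(),1))
    if g: break
p=fpt(ctrl.get_ee_pos()); ctrl.move_straight(fx(p[0]-.02,0,p[2]+.06),O); ctrl.move_straight(fx(.05,0,.28),O)
ctrl.release()
ctrl.move_pose([.35,-.05,.35],down(np.pi/2)) if ctrl.ik(np.array([.35,-.05,.35]),down(np.pi/2)) is not None else 0
s=cam("side");save(s,"open.png",(180,150,420,370),3)
print(ctrl.get_t())
E
python3 open.py
```

```text
0.1 False [0.0699 0.     0.0963] [-1.  -0.7 -0.1]
0.25 False [0.0785 0.     0.0953] [-0.2 -0.5 -1. ]
0.4 False [0.087  0.     0.0932] [ 0.2 -0.7 -0.2]
0.55 False [0.0951 0.0001 0.0898] [-0.3 -0.   0.3]
0.7 False [1.027e-01 1.000e-04 8.520e-02] [-0.3  0.6  0.8]
0.85 False [1.094e-01 1.000e-04 7.950e-02] [-1.3 -0.  -1. ]
1.0 False [0.1152 0.0002 0.0729] [0.1 0.4 0.2]
1.15 False [1.199e-01 1.000e-04 6.560e-02] [ 0.4 -0.8 -0. ]
1.3 False [ 0.1238 -0.0003  0.0598] [-6.  -0.1 12.8]
10.7917
```

View pics/open.png

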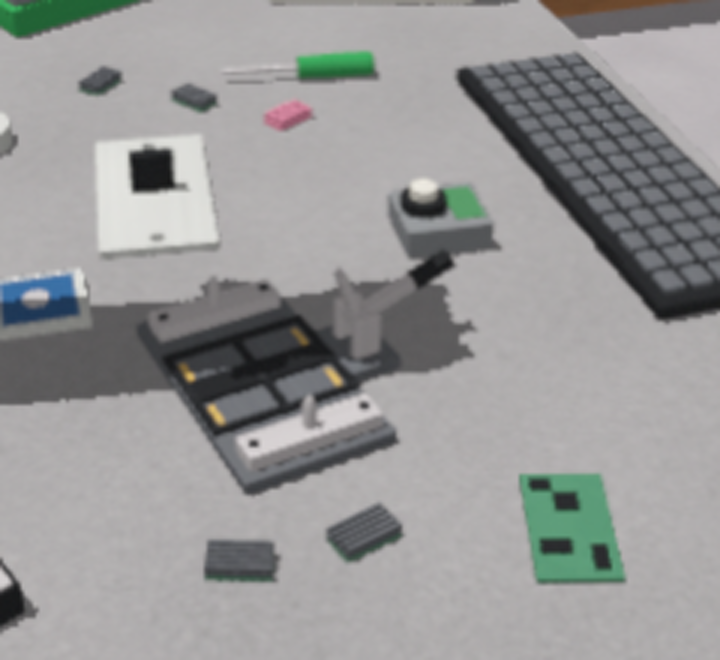

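The lever lies fully open against its stop (final push 13 N), and the modules haven't moved. Next I'll pick module A. I'll grip it lengthwise so the fingers stay clear of the screwdriver tip.

```bash
cat > pick.py <<'E'
import sys
from h import *
def pick(x,y,cl,zg=.004):
    ctrl.release()
    p=np.array([x,y,.09]);O=ori(p,cl);ctrl.move_pose(p,O)
    if ctrl.move_straight([x,y,zg],O,feed=.08,guard=15): print("touch at",ctrl.get_ee_pos())
    ctrl.gripper_close();ctrl.move_straight([x,y,.15],O,feed=.15)
    w=ctrl.get_gripper_width();print("width",round(w,3),"force",round(ctrl.get_gripper_force(),1));return w
def place(fxx,fyy,cl,zp=.0165):
    p=fx(fxx,fyy,.15);O=ori(p,cl);ctrl.move_pose(p,O)
    ctrl.move_straight(fx(fxx,fyy,.04),O,feed=.15)
    print("w before",round(ctrl.get_gripper_width(),3))
    g=ctrl.move_straight(fx(fxx,fyy,zp),O,feed=.03,guard=8);print("guard",g,fpt(ctrl.get_ee_pos()).round(4))
    ctrl.release();ctrl.move_straight(fx(fxx,fyy,.15),O,feed=.15);print("t",ctrl.get_t())
E
python3 - <<'E'
from pick import *
x,y,a=M["mods"][0]
w=pick(x,y,a)
if .4<w<.6: place(-.027,.0275,A)
c=cam("top");save(c,"a.png",(280,170,420,270),5)
E
```

```text
width 0.466 force 60.4
w before 0.467
guard True [-0.0273  0.0277  0.0166]
t 20.4
```

View pics/a.png

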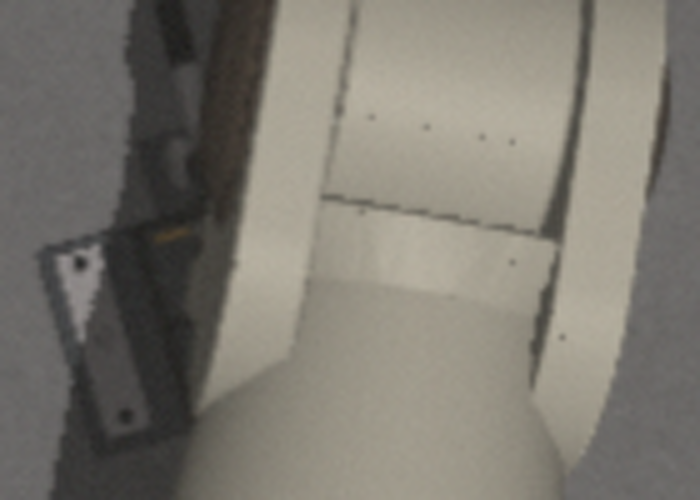

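The arm hides the fixture in this view. The module touched down exactly at the expected height, so I'll go on with B and take the check picture from the hover above B.

```bash
python3 - <<'E'
from pick import *
x,y,a=M["mods"][1]
w=pick(x,y,a+np.pi/2)
c=cam("top");np.save("c1.npy",c,allow_pickle=True)
im=c["color"][:,:,::-1]
cv2.imwrite("pics/b.png",np.hstack([cv2.resize(im[140:280,110:250],None,fx=2.8,fy=2.8),cv2.resize(im[180:280,290:390],None,fx=3.92,fy=3.92,interpolation=cv2.INTER_CUBIC)]))
if .2<w<.4: place(.027,.0275,A+np.pi/2)
E
```

```text
width 0.257 force 58.8
w before 0.252
guard True [0.0266 0.0276 0.0164]
t 30.5917
```

View pics/b.png

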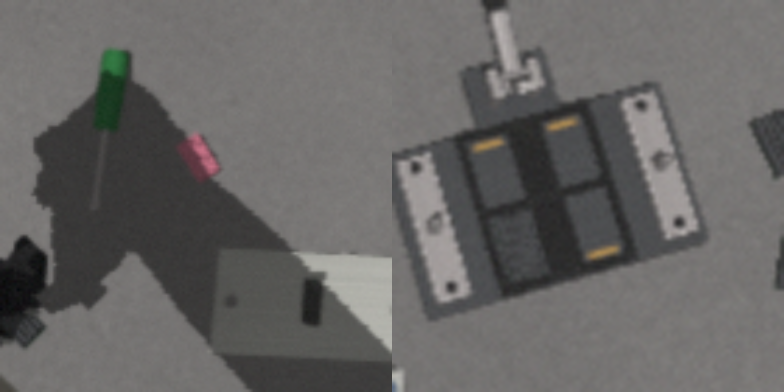

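Module A (520,245 on the right) lies squarely in its pocket, B is in the hand, and C and D are where they were. I'll place C next.

```bash
python3 - <<'E'
from pick import *
x,y,a=M["mods"][2]
w=pick(x,y,a+np.pi/2)
if .2<w<.4: place(.027,-.0275,A+np.pi/2)
x,y,a=M["mods"][3]
w=pick(x,y,a+np.pi/2)
c=cam("top");np.save("c1.npy",c,allow_pickle=True);save(c,"cd.png",(280,160,440,280),4.9)
E
```

```text
width 0.257 force 58.8
w before 0.258
guard True [ 0.0267 -0.0273  0.0164]
t 38.5583
width 0.25 force 58.8
```

View pics/cd.png

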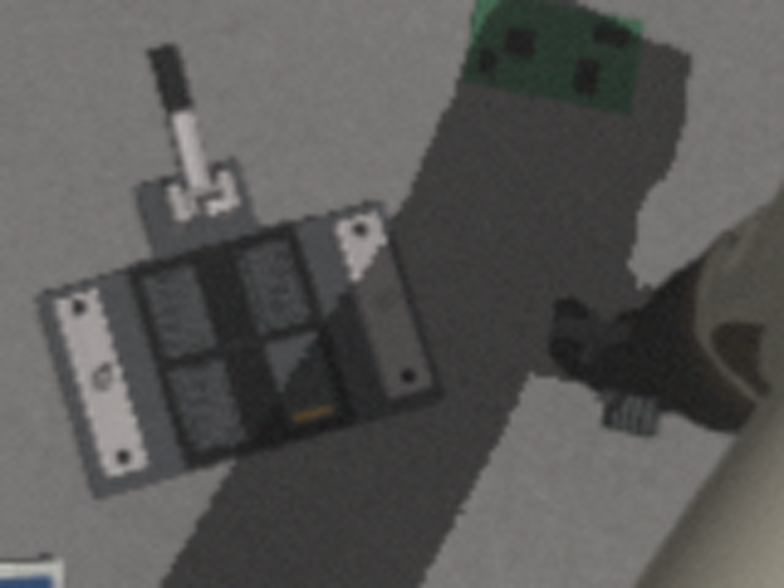

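A, B and C lie flat in their pockets and D is in the hand at (632,413). I'll check how D sits in the grip before placing it.

```bash
python3 - <<'E'
from pick import *
c=np.load("c1.npy",allow_pickle=True).item()
e=np.array(ctrl.get_ee_pos());print(e,ctrl.get_gripper_width())
print((proj(c,[e,e+[0,0,.008]])-[280,160])*4.9)
a=float(M["mods"][3][2]);u=np.array([np.cos(a),np.sin(a),0])*.021
print((proj(c,[e-u,e+u])-[280,160])*4.9)
E
```

```text
[ 0.42978662 -0.31150121  0.14879269] 0.25766247492761124
[[632.21063983 386.13075937]
 [637.28079654 383.82071531]]
[[639.13652063 343.86696204]
 [625.24329486 428.75852529]]
```

D's lower end is within about 2 mm of where it should be, and its other half is hidden by the gripper. I'll place it.

```bash
python3 - <<'E'
from pick import *
place(-.027,-.0275,A+np.pi/2)
p=np.array([*M["plate"][:2],.18]);ctrl.move_pose(p,ori(p,M["plate"][2]+np.pi/2))
c=cam("top");np.save("c2.npy",c,allow_pickle=True)
save(c,"four.png",(290,180,390,270),6)
E
```

```text
w before 0.256
guard True [-0.0273 -0.0273  0.0164]
t 46.4667
```

View pics/four.png

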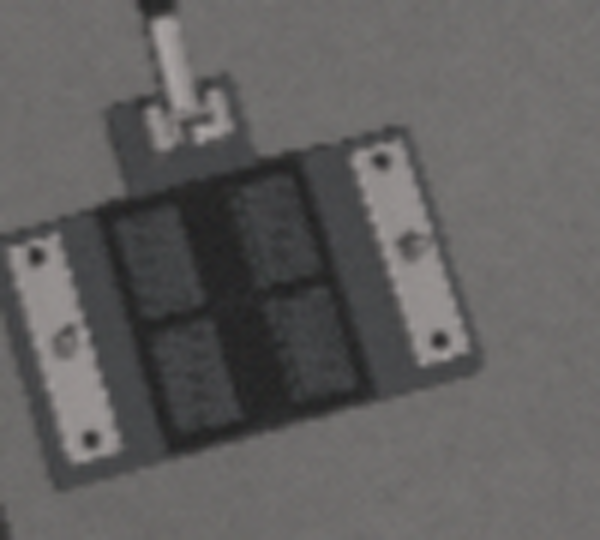

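All four modules lie centred in their pockets: (163,263), (278,232), (195,383), (315,345). Now I'll grip the plate, lift it and look at it in the hand.

```bash
python3 - <<'E'
from h import *
x,y,a=M["plate"];O=ori([x,y,.18],a+np.pi/2)
print(ctrl.move_straight([x,y,.012],O,feed=.08,guard=15),ctrl.get_ee_pos())
ctrl.gripper_close();print(ctrl.get_gripper_width())
f0=ctrl.get_force()
ctrl.move_straight([x,y,.112],O,feed=.06);ctrl.wait(.3)
print(ctrl.get_gripper_width(),np.round(np.array(ctrl.get_force())-f0,1),np.round(ctrl.get_wrist_torque(),2))
c=cam("top");np.save("c3.npy",c,allow_pickle=True)
save(c,"held.png",(170,190,290,280),6)
e=np.array(ctrl.get_ee_pos());d=np.array([-np.sin(a),np.cos(a),0])*.08
print(((proj(c,[e+[0,0,-.004]+d,e+[0,0,-.004]-d])-[170,190]+.5)*6-.5).round(1),ctrl.get_t(),ctrl.get_qpos())
E
```

```text
False [0.46088176 0.14371397 0.01232441]
0.15068783308646586
0.15230102818905936 [ 0.2  0.3 -5.9] [-0.01  0.01 -0.01]
[[ 88.5 315.9]
 [481.1 335.7]] 52.8083 [ 3.02276449e-01 -8.61581954e-02 -2.27402626e-01  1.42963007e+00
  8.37513421e-06  4.36558421e-01]
```

View pics/held.png

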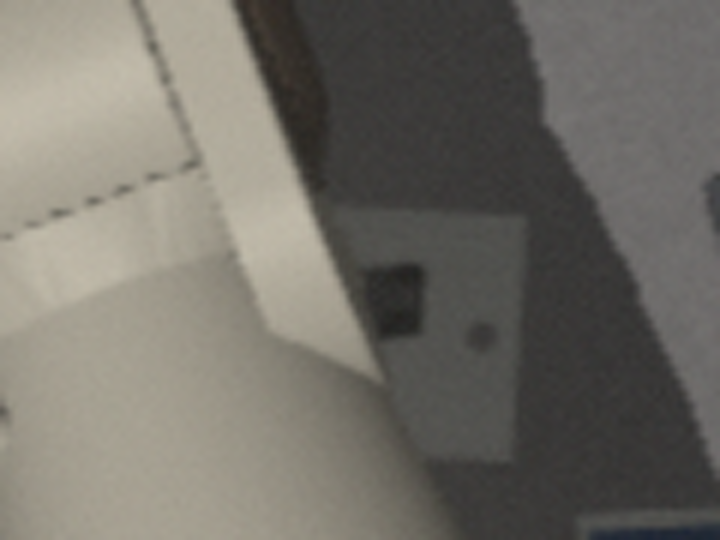

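The plate is held level. Its right hole at (481,336) matches the prediction (481.1,335.7), so the camera and arm agree. I'll carry it over the pins and lower it.

```bash
python3 - <<'E'
from h import *
e=np.array(ctrl.get_ee_pos());O0=ctrl.get_tcp_rot()
ctrl.move_straight([e[0],e[1],.16],feed=.15)
p=fx(0,0,.16);O=ori(p,A+np.pi/2)
ctrl.move_straight(p,O,feed=.12)
w=ctrl.get_gripper_width();print("w",w)
ctrl.move_straight(fx(0,0,.066),O,feed=.08);ctrl.wait(.3)
f0=np.array(ctrl.get_force());print("w",ctrl.get_gripper_width())
for z in(.060,.054,.048,.042,.0385,.0375,.0368):
    g=ctrl.move_straight(fx(0,0,z),O,feed=.02,guard=15)
    print(g,fpt(ctrl.get_ee_pos()).round(4),(np.array(ctrl.get_force())-f0).round(1),np.round(ctrl.get_wrist_torque(),2),round(ctrl.get_gripper_width(),3))
    if g: break
s=cam("side");save(s,"plate.png",(190,200,350,330),4.5);print(ctrl.get_t())
E
```

```text
w 0.15093284441931187
w 0.1546656527409628
False [-0.0001  0.0001  0.0598] [-0.8 -0.1 -0. ] [0.01 0.05 0.01] 0.155
False [-0.0001  0.      0.0539] [-0.3  0.2 -0.1] [-0.05 -0.02 -0.04] 0.155
False [-0.0001  0.0001  0.0478] [-1.1 -0.3  0.8] [ 0.02 -0.   -0.01] 0.151
False [-0.0001  0.      0.0419] [-0.1 -1.1 -0.1] [ 0.07 -0.02  0.03] 0.158
False [-0.0001  0.      0.0383] [-0.9 -1.7  0.7] [-0.07 -0.04 -0.  ] 0.154
False [-0.      0.      0.0375] [-1.  -0.5  0.4] [ 0.02 -0.02  0.  ] 0.157
False [ 0.0001 -0.0001  0.0372] [-2.2 -1.   4.1] [ 0.07  0.22 -0.  ] 0.153
60.1333
```

View pics/plate.png

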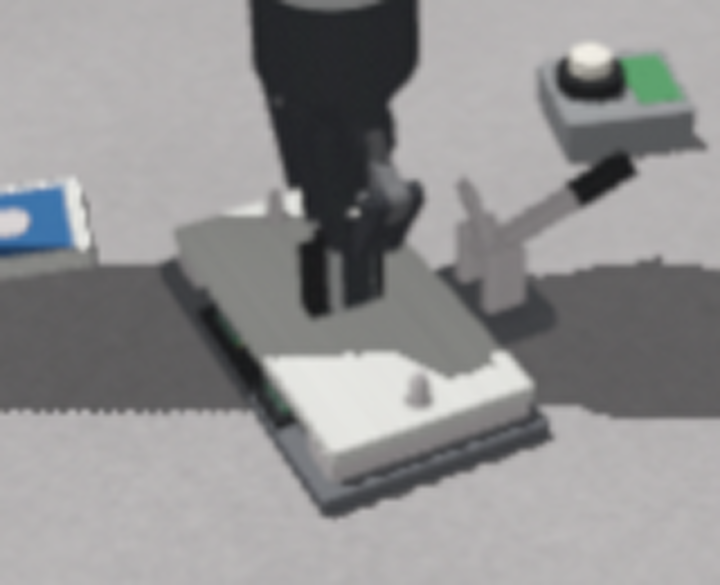

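The plate sits level and home over both pins, with only 4 N at the end of the descent. I'll release it and shut the lever in two steps: the nose pushed down part way, then the handle pushed upright from the outside.

```bash
python3 - <<'E'
from h import *
ctrl.release();O=ctrl.get_tcp_rot();ctrl.move_straight(fx(0,0,.2),O,feed=.12);ctrl.gripper_close()
ctrl.move_straight(fx(.102,0,.2),O);g=ctrl.move_straight(fx(.102,0,.072),O,feed=.08,guard=10);print("in",g,fpt(ctrl.get_ee_pos()))
if not g:
  r=.038
  for th in(1.25,1.1,.95,.8,.65,.5):
    g=ctrl.move_straight(fx(.08-r*np.cos(th)+.005*np.sin(th)+.011,0,.038+r*np.sin(th)+.005*np.cos(th)),O,feed=.06,guard=20)
    print(th,g,fpt(ctrl.get_ee_pos()).round(4),np.round(ctrl.get_force(),1))
    if g: break
  p=fpt(ctrl.get_ee_pos());ctrl.move_straight(fx(p[0],0,.2),O)
  ctrl.move_straight(fx(.165,0,.2),O)
  s=cam("side");save(s,"half.png",(220,150,380,290),4)
print(ctrl.get_t())
E
```

```text
in False [ 0.10226932 -0.00010391  0.07252245]
1.25 False [ 0.0836 -0.0001  0.076 ] [0.4 0.5 1. ]
1.1 False [ 0.078  -0.      0.0741] [ 0.5 -1.2  0.2]
0.95 False [0.0726 0.     0.0717] [ 0.4 -0.5  0. ]
0.8 False [0.0676 0.     0.0684] [-0.6 -0.3  0.8]
0.65 False [0.0632 0.0001 0.0645] [0.  0.8 1. ]
0.5 False [0.0596 0.0001 0.0602] [-0.1  1.1 -0.7]
69.375
```

View pics/half.png

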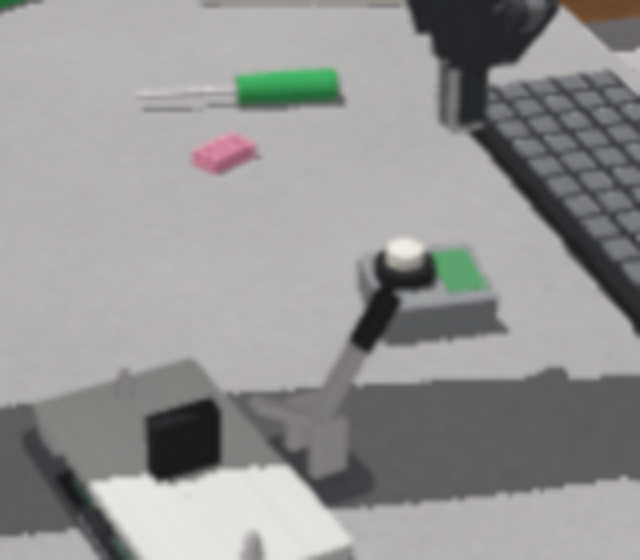

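The lever is about half shut and the plate is undisturbed. I'll push the handle home from the outside and then press the button.

```bash
python3 - <<'E'
from h import *
O=ctrl.get_tcp_rot();print(ctrl.move_straight(fx(.165,0,.093),O,feed=.1,guard=10))
g=ctrl.move_straight(fx(.093,0,.093),O,feed=.06,guard=14);p=fpt(ctrl.get_ee_pos());print(g,p.round(4),np.round(ctrl.get_force(),1))
ctrl.move_straight(fx(p[0]+.03,0,.093),O);ctrl.move_straight(fx(p[0]+.03,0,.2),O)
b=np.array([.667,.0134]);p=np.array([*b,.12]);Ob=ori(p,A+np.pi/2);ctrl.move_pose(p,Ob)
s=cam("side");save(s,"shut.png",(220,150,380,290),4);print(ctrl.get_t())
E
```

```text
False
True [ 0.0958 -0.0001  0.0933] [3.5 0.9 0.9]
73.675
```

View pics/shut.png

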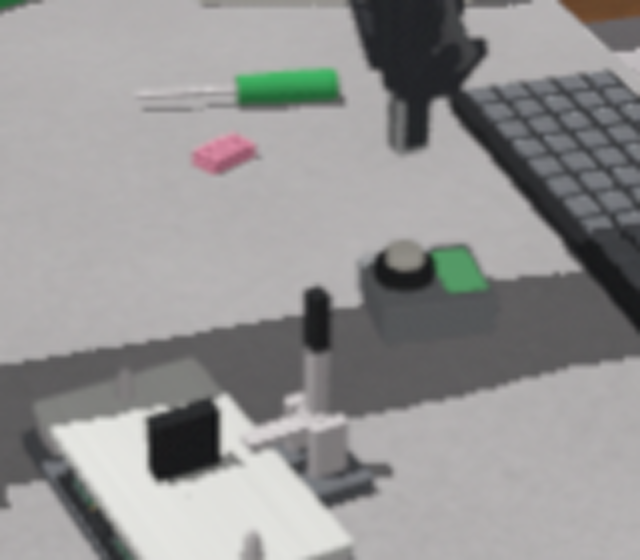

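The lever is upright, and it stopped at x = 95.8 mm, where a fully shut handle should be. Now I'll press the button.

```bash
python3 - <<'E'
from h import *
e=np.array(ctrl.get_ee_pos());f0=np.array(ctrl.get_force())
ctrl.move_straight([e[0],e[1],.056],feed=.08)
for z in np.arange(.054,.032,-.002):
    g=ctrl.move_straight([e[0],e[1],z],feed=.02,guard=10);f=np.array(ctrl.get_force())-f0
    print(g,ctrl.get_ee_pos().round(4) if hasattr(ctrl.get_ee_pos(),'round') else ctrl.get_ee_pos(),f.round(1))
    if g or f[2]>9: break
ctrl.wait(.3);print((np.array(ctrl.get_force())-f0).round(1))
E
```

```text
False [0.667  0.0128 0.0542] [-0.4 -0.2  1. ]
False [0.6668 0.0127 0.0518] [ 0.2 -0.4  1.1]
False [0.667  0.0128 0.0501] [-1.  -0.3  2.3]
False [0.6671 0.0128 0.0481] [-0.6 -1.3  2.5]
False [0.6671 0.0128 0.0461] [-0.   0.2  3.5]
False [0.6671 0.0128 0.0442] [0.2 0.4 4.9]
False [0.6672 0.0127 0.0439] [-4.6 -0.6 16.2]
[-5.3 -1.1 14.9]
```

The force rose along the spring to 5 N and then hit a firm stop, with about 7 to 8 mm of travel after contact, so the button went fully down. I'll lift off, take a last look and check.

```bash
python3 - <<'E'
from h import *
e=np.array(ctrl.get_ee_pos());ctrl.move_straight([e[0],e[1],.2],feed=.1)
ctrl.move_pose([.45,.3,.3],ori([.45,.3,.3],np.pi/2))
s=cam("side");save(s,"end.png",(190,150,370,320),4);print(ctrl.get_t())
E
```

```text
79.85
```

View pics/end.png

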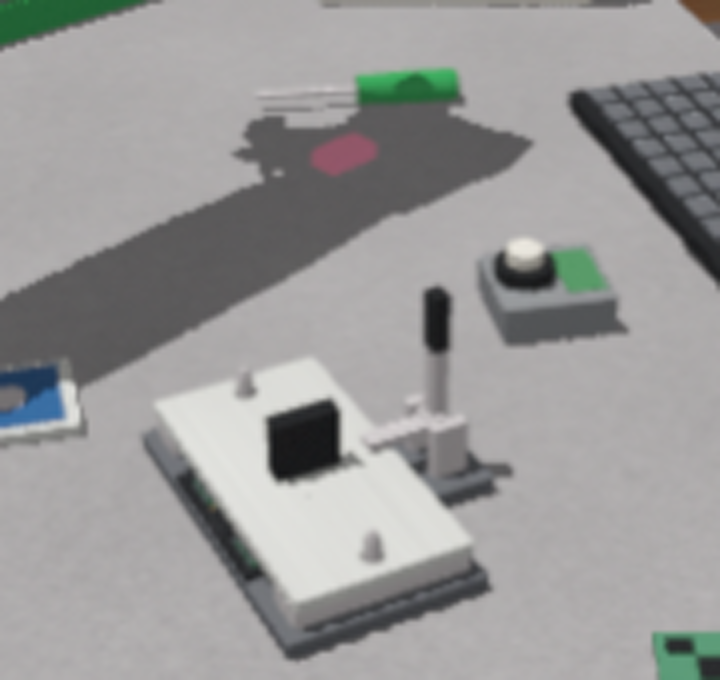

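The plate is home over both pins (245,385)/(372,545), the lever is shut (436,320), the button is up again (525,255), and the screwdriver and board are where they were.

```bash
python3 -c "
from bench import ticket
print(ticket.hand_in())"
```

```text
the job is handed in; nothing more can be done
None
```

I handed the job in at about 80 s with all four modules in pockets, the plate home on the rails, the lever shut, and the start button pressed and released; the hand-in call returned no verdict.

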